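Pull the dust extractor's filter plate and hold it over the catch tray

TASK

Shut down the carving bench's dust extractor with its keys, one at a time and each pushed fully down and let up again: red, then yellow, then blue; never press the green one. Then swing the extractor's blue flap up by its yellow bar until it stands about upright, and leave it standing open, and draw the orange-framed filter plate up out of its slot. Finish while still holding the plate: upright and still over the middle of the steel catch tray, its width along the tray's length, about 10 cm above the tray and touching nothing but your gripper; leave the tray and all the other things on the bench where they are.

Things in the scene. Friction and masses are not known exactly. Their poses are not given: they have to be found in the camera images.
- extractor: dust extractor, fixed: open-topped grey box 170 (x) x 200 (y) x 115 mm high, walls and floor 6 mm. Origin: centre of its underside; x points away from its vented front to the hinge side, y along the hinge, z up. The plate's slot lies 15 mm from the centre towards the front (x = -15 mm) and is centred in y
- flap (a joint): angle of the extractor's blue flap, rad: 0 shut, 1.57 upright, stop at 1.9. Stiff friction hinge: it stays at any angle where it is left; lifting it at the bar takes about 2 N. It may start slightly ajar
- flap_handle (a point): middle of the flap's yellow bar handle: 11 mm thick, 100 long, parallel to the hinge (extractor y), feet near its ends, the middle 75 mm free to grasp. Flap shut: 35 mm above the flap's upper face, 158.5 mm above the table, 55 mm from the extractor's centre towards the front. Flap: 170 x 200 x 8 mm, free edge 30 mm beyond the bar. The bar can turn within a grip as the flap swings
- flap_hinge (a point): middle of the flap's hinge line, 85 mm from the extractor's centre on the far side (extractor +x), 115.5 mm above the table; the line runs along extractor y. With the flap shut the bar is 140 mm nearer the front and 43 mm higher than this line; opening carries the bar up and over, away from the robot
- filter: filter plate: orange frame, white pleats, 14 mm thick (x), 100 wide (y), 75 tall, plus an orange grip tab on top 40 wide, 14 thick, 25 tall; 0.1 to 0.2 kg. Origin: centre of underside, z up. Starts hidden under the flap, standing loose in the slot on the extractor's floor, width along extractor y, tab top 106 mm above the table (9 mm below the rim); end guides, 2 mm play, 71 mm high
- filter_tab (a point): middle of the grip tab, 90 mm above the plate's underside, 10 mm below the tab's top
- tray: steel catch tray, open, loose: 110 (x) x 190 (y) x 30 mm high, walls 3 mm. Origin: centre of its underside; its length is its y axis. Either end counts the same
- console: grey key console, fixed: 140 x 140 x 40 mm, origin at the centre of its underside; the four keys sit on its top in a square 64 mm apart, in any arrangement
- red (a joint): travel of the red key (stops the fan), m: 0 up, 0.006 fully down; it needs about 5 N, springs back by itself and is round, 28 mm across, in a black collar 44 mm across
- red_top (a point): centre of the top face of the red key, 62 mm above the table when up (10 mm above its collar, 22 mm above the console's top)
- yellow (a joint): travel of the yellow key (shakes the filter), m: 0 up, 0.006 fully down; it needs about 5 N, springs back by itself and is round, 28 mm across, in a black collar 44 mm across
- yellow_top (a point): centre of the top face of the yellow key, 62 mm above the table when up (10 mm above its collar, 22 mm above the console's top)
- blue (a joint): travel of the blue key (frees the flap), m: 0 up, 0.006 fully down; it needs about 5 N, springs back by itself and is round, 28 mm across, in a black collar 44 mm across
- blue_top (a point): centre of the top face of the blue key, 62 mm above the table when up (10 mm above its collar, 22 mm above the console's top)
- green (a joint): travel of the green key (starts the fan; leave it alone), m: 0 up, 0.006 fully down; it needs about 5 N, springs back by itself and is round, 28 mm across, in a black collar 44 mm across
- green_top (a point): centre of the top face of the green key, 62 mm above the table when up (10 mm above its collar, 22 mm above the console's top)
- ball_grey: carved grey stone ball 86 mm across, bystander; origin at its foot
- ball_pale: carved pale stone ball 92 mm across, bystander; origin at its foot
- ball_dark: carved dark stone ball 80 mm across, bystander; origin at its foot
- bowl: dark steel water pot 130 mm across, 70 mm high, bystander; origin under its centre
- brush: dusting brush about 190 mm long lying at the side of the bench, bystander
- flask: green bottle 60 mm across, 150 mm tall, bystander; origin under its centre
- chisel: chisel-like hand tool about 200 mm long lying on the bench, bystander

How it is judged:
By the outcome, as a careful person would: the job done as asked, in the order asked, and still so for the second after the job is handed in, while the arm keeps its last pose, push and grip.
It also fails if it takes over 72 s, if anything falls off the work surface, if the arm or the gripper's body presses on something with over 40 N, if the wrist force passes 120 N, or if a joint passes its speed limit or range.

ROBOT

A 7-joint arm with a two-finger parallel gripper is mounted at the origin on the work surface. World frame = base frame: x ahead of the robot, y to its left, z up, the work surface at z = 0. Lengths are in m, angles in rad, forces in N, time in s.
With the tool pointing down it reaches from about 0.4 to 0.85 m from the base axis. Payload 10.4 kg.
Tool frame: the origin (TCP) lies at the very end of the fingers, on their centre line; the grasp point (between the pads) lies 19 mm behind it; z points along the fingers, y is the line along which they close (so a half turn about z gives the same grasp; the last joint's range is limited). The gripper opens to 85 mm and grips with 20 to 120 N. Pads are 22 mm wide; open, the fingers measure 114 mm over their backs; the gripper's body (76 mm by 85 mm) begins 54 mm behind the grasp point. The pads swing forward as they close: fully open they stand 13 mm farther back than shut.
Start: joints at [1.203, 0.332, -0.065, 1.46, 0.022, 1.35, -0.088], TCP at [0.211, -0.588, 0.231] pointing down, gripper open.
Joint ranges: [-2.6, 2.6], [-0.5, 2.12], [-1.47, 1.34], [0.16, 2.42], [-1.27, 4.41], [0.06, 2.06], [-2.6, 2.6]. Speed limits (rad/s): [2.22, 2.22, 2.79, 2.79, 3.14, 3.14, 3.14].

INTERFACE

Orientations are given as a unit quaternion [x, y, z, w].
In Python, from workcell import * gives the robot as it stands.
- The arm moves only by the tool step_arm, never from a script. Its argument "commands" is one flat list of numbers, 7 for each row, row after row: the finger opening in mm, from 0 to 85.4, then the shift along the world's x, y, z as a fraction of full scale, then the turn, a rotation vector about the world's x, y, z as a fraction of full scale. A call has exactly 10 rows; each row is the pose to reach, as a shift and turn from the pose commanded when the call began, turning the shorter way round; what a row does not reach only later rows make up. Full scale, the value 1, is 0.6 m for a shift and pi rad for a turn. A row lasts 1/8 s, in which the tool goes at most 62.5 mm and 10.7 degrees, less where a joint would pass 70% of its speed; a pose out of reach is approached as far as the arm can. A call with a number of a shift or a turn outside -1 to 1 is refused whole. A call with a gripper value outside its range is refused whole. The fingers move at their own pace and stop on an object; "squeeze" is the grip in N (left out, the last holds). Time passes only in rows, so rows that repeat a pose let the fingers close, or fill a call up. It gives the time, the measured TCP pose, the force, the opening and the grip force at its end, in the units of the state.
- get_obs(): the state, without advancing time (a new reading comes with each control period).
- camera(name): name is "scene" or "top" or "wrist"; returns the picture (400x640x3 uint8, red, green, blue); there is no depth.
- camera_params(name): a dict with "mtx" (3x3 intrinsics, pixels), "dist" ([k1, k2, p1, p2, k3] as OpenCV has them; the pictures are not rectified), "extrinsics" (4x4, takes a point from world to camera coordinates); the wrist camera has in their place "tool_from_camera" (4x4, takes a point from camera to tool coordinates, whose origin is the TCP and whose axes are the flange's). Camera axes: x right, y down, z forward; pixel columns grow to the right and rows downward; lengths in m; the calibration is good to about 2 mm. A picture is of the moment at which its call begins: read the wrist's pose just before it. camera_params takes no time and is no camera call.
- hand_in(): hands the job in; it is judged then, once.
The state is a dict: "clock": time; "joint_pos": joint angles; "joint_velocities": joint speeds; "tau": joint torques, N m; "position": TCP position; "ee_rot": TCP orientation; "ft_force": force on the tool from outside, world axes, zero at the start; "torque": the same for the moment, N m; "grip_width": opening from 0.0 (shut) to 1.0 (fully open); "grasp_force": force on a finger pad.
Only numpy, scipy, OpenCV 4.12 (cv2) and the standard library are available. Lean on these libraries where they do the work, as an engineer would, in place of code of your own. Each camera call takes 0.05 s, during which the arm holds its last target. There are 200 camera calls.

## Working session

There is one attempt and no reset: what is moved stays moved. The work goes in short steps, Python scripts to look and compute and a tool call to move; the robot and the scene stay as the last step left them, time stands still between calls to the robot, and variables do not carry over. Pictures are saved under pics/ and viewed, at most 10 in all, crops included, and the job is handed in when it is done.

Besides the shell and the picture viewer there is one more tool, called after "Emit:" as name(argument=value, ...) on one line, values as JSON. step_arm: Moves the arm, as the interface text tells. Its arguments: {"type":"object","properties":{"commands":{"type":"array","items":{"type":"number"}},"squeeze":{"type":"number"}},"required":["commands"]}

```bash
mkdir -p pics; cat > h.py <<'E'
from workcell import *
import numpy as np, cv2
from scipy.spatial.transform import Rotation as R
def T_world_cam(n,obs=None):
    p=camera_params(n)
    if n!="wrist": return np.linalg.inv(np.array(p["extrinsics"])),p
    T=np.eye(4);T[:3,:3]=R.from_quat(obs["ee_rot"]).as_matrix();T[:3,3]=obs["position"]
    return T@np.array(p["tool_from_camera"]),p
def rays(n,uv,obs=None):
    T,p=T_world_cam(n,obs)
    q=cv2.undistortPoints(np.array(uv,float).reshape(-1,1,2),np.array(p["mtx"]),np.array(p["dist"],float)).reshape(-1,2)
    d=np.c_[q,np.ones(len(q))]@T[:3,:3].T
    return T[:3,3],d
def onz(n,uv,z,obs=None):
    o,d=rays(n,uv,obs)
    return o+d*((z-o[2])/d[:,2])[:,None]
def proj(n,P,obs=None):
    T,p=T_world_cam(n,obs);W=np.linalg.inv(T)
    return cv2.projectPoints(np.array(P,float).reshape(-1,1,3),cv2.Rodrigues(W[:3,:3])[0],W[:3,3],np.array(p["mtx"]),np.array(p["dist"],float))[0].reshape(-1,2)
def snap(n,f=None):
    o=get_obs();im=np.array(camera(n))[:,:,::-1].copy()
    if f: cv2.imwrite("pics/"+f+".png",im)
    return im,o
E
python3 - <<'E'
from h import *
for n in("top","scene"):
    snap(n,n+"0"); T,p=T_world_cam(n); print(n,T.round(3).tolist(),p["mtx"],p["dist"])
o=get_obs();print(o)
print(camera_params("wrist"))
E
```

```text
top [[0.006, -0.997, 0.074, 0.477], [-1.0, -0.007, -0.013, 0.011], [0.014, -0.074, -0.997, 1.408], [0.0, 0.0, 0.0, 1.0]] [[438.84480363   0.         320.80997208]
 [  0.         438.84480363 203.92248125]
 [  0.           0.           1.        ]] [-0.00408162  0.          0.          0.          0.        ]
scene [[0.873, 0.375, -0.312, 0.972], [0.488, -0.667, 0.563, -0.69], [0.002, -0.644, -0.765, 1.072], [0.0, 0.0, 0.0, 1.0]] [[376.53126795   0.         327.05836031]
 [  0.         376.53126795 207.29883876]
 [  0.           0.           1.        ]] [-0.04674993  0.          0.          0.          0.        ]
{'clock': 0.1, 'joint_pos': array([ 1.20342576,  0.33281029, -0.06470229,  1.46082695,  0.02160884,
        1.34993062, -0.08847834]), 'joint_velocities': array([-0.00010895, -0.00338306, -0.00067354, -0.00144078, -0.00058857,
        0.00132758,  0.00059267]), 'tau': array([ 9.65059153e-04, -6.26749420e+01,  4.88464138e-02, -3.92431569e+01,
        1.63521833e-02,  6.91559835e-03,  3.21586265e-05]), 'position': array([ 0.21112091, -0.58790882,  0.23060902]), 'ee_rot': arra
[... 151 characters left out ...]
0.03434298, -0.01774033, -0.01028688]), 'grasp_force': 0.0, 'grip_width': 1.0010045065192728}
{'mtx': array([[295.35738939,   0.        , 318.05216972],
       [  0.        , 295.35738939, 195.99453148],
       [  0.        ,   0.        ,   1.        ]]), 'dist': array([-0.03099138,  0.        ,  0.        ,  0.        ,  0.        ]), 'tool_from_camera': array([[-4.69525697e-04, -9.62904909e-01, -2.69840536e-01,
         6.74088388e-02],
       [ 9.99999787e-01, -3.30022323e-04, -5.62352436e-04,
         8.48186904e-04],
       [ 4.52438520e-04, -2.69840743e-01,  9.62904860e-01,
        -1.43523556e-01],
       [ 0.00000000e+00,  0.00000000e+00,  0.00000000e+00,
         1.00000000e+00]])}
```

View pics/top0.png

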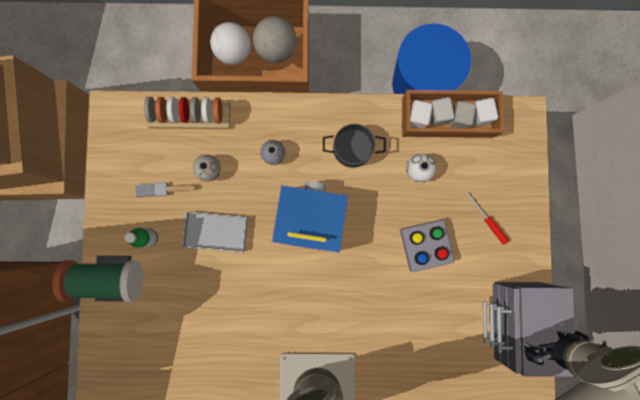

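View pics/scene0.png

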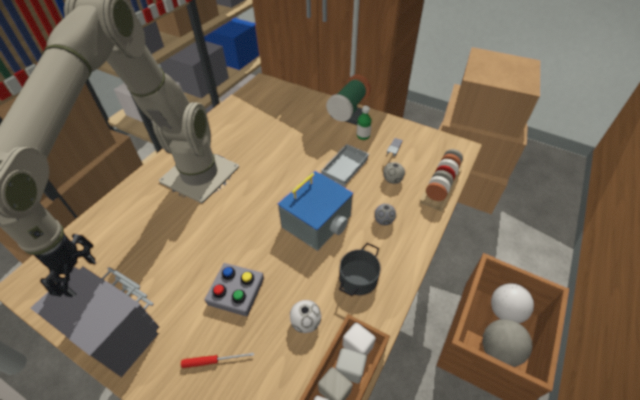

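Top view: console keys are yellow (417,238), green (437,233), blue (422,258) and red (442,254). The flap is around (310,218) with its bar at (307,237), and the tray is around (216,231). Next I measure them by colour.

```bash
cat > m.py <<'E'
from h import *
def blobs(n,im,lo,hi,box):
    hsv=cv2.cvtColor(im,cv2.COLOR_BGR2HSV);x0,y0,x1,y1=box
    m=cv2.inRange(hsv,lo,hi);k=np.zeros_like(m);k[y0:y1,x0:x1]=m[y0:y1,x0:x1]
    c,_=cv2.findContours(k,cv2.RETR_EXTERNAL,cv2.CHAIN_APPROX_NONE)
    return sorted([q for q in c if cv2.contourArea(q)>15],key=cv2.contourArea)[::-1]
def cen(c): 
    m=cv2.moments(c);return [m['m10']/m['m00'],m['m01']/m['m00']]
E
python3 - <<'E'
from m import *
C={'red':((0,150,90),(8,255,255)),'yellow':((22,130,110),(35,255,255)),'blue':((100,140,60),(125,255,255)),'green':((50,120,50),(85,255,255))}
B={'top':(400,215,456,275),'scene':(205,260,265,315)}
I={n:cv2.imread(f'pics/{n}0.png') for n in B}
for k,(lo,hi) in C.items():
    for n in B:
        b=blobs(n,I[n],lo,hi,B[n])
        if b: u=cen(b[0]);print(k,n,np.round(u,1),cv2.contourArea(b[0]),onz(n,[u],.061)[0].round(4))
for n,bx in (('top',(265,180,350,255)),('scene',(270,165,360,245))):
    b=blobs(n,I[n],*C['yellow'],bx)[0];r=cv2.minAreaRect(b);P=cv2.boxPoints(r)
    print('bar',n,cen(b),r,onz(n,P,.1585).round(4).tolist(),onz(n,[cen(b)],.162).round(4))
b=blobs('top',I['top'],(100,140,40),(125,255,255),(265,180,350,255))[0]
r=cv2.minAreaRect(b);print('flap',r,onz('top',cv2.boxPoints(r),.1235).round(4).tolist(),onz('top',[r[0]],.1235))
print('approx',cv2.approxPolyDP(b,5,True).reshape(-1,2).tolist())
for n,s in(('top',5),):
    cv2.imwrite('pics/c0.png',np.hstack([cv2.resize(I['top'][200:262,170:260],None,fx=4,fy=4,interpolation=2),cv2.resize(I['top'][180:242+10,265:355],None,fx=4,fy=4,interpolation=2)[:248]]))
E
```

```text
red top [442.1 253.4] 70.5 [ 0.428  -0.3796  0.061 ]
red scene [218.4 289.2] 58.5 [ 0.4321 -0.3838  0.061 ]
yellow top [416.9 237.6] 69.0 [ 0.4759 -0.3026  0.061 ]
yellow scene [246.4 276.4] 56.0 [ 0.4788 -0.3076  0.061 ]
blue top [421.9 258. ] 75.0 [ 0.4137 -0.3175  0.061 ]
blue scene [227.5 271.8] 54.0 [ 0.4182 -0.3232  0.061 ]
green top [437.1 232.9] 73.0 [ 0.4906 -0.3649  0.061 ]
green scene [237.8 295. ] 60.0 [ 0.4942 -0.3702  0.061 ]
bar top [306.72746331236897, 236.49895178197062] ((306.5162048339844, 236.3972930908203), (37.63896942138672, 3.223226547241211), 8.972626686096191) [[0.4807, 0.0878, 0.1585], [0.4898, 0.0865, 0.1585], [0.4738, -0.0192, 0.1585], [0.4648, -0.0178, 0.1585]] [[0.477  0.0337 0.162 ]]
bar scene [302.3695652173913, 182.6014492753623] ((302.0929260253906, 183.106201171875), (2.728090286254883, 24.082454681396484), 48.8140754699707) [[0.4619, -0.0099, 0.1585], [0.4762, 0.0828, 0.1585], [0.4866, 0.0773, 0.1585], [0.472, -0.0148, 0.1585]] [[0.4756 0.0326 0.162 ]]
flap ((309.95001220703125, 218.1500244140625), (66.69999694824219, 56.666404724121094), 8.972626686096191) [[0.4635, 0.1337, 0.1235], [0.6277, 0.1101, 0.1235], [0.5984, -0.0839, 0.1235], [0.4345, -0.0584, 0.1235]] [[0.5306249  0.02543036 0.1235    ]]
approx [[282, 187], [273, 240], [338, 250], [346, 196]]
```

View pics/c0.png

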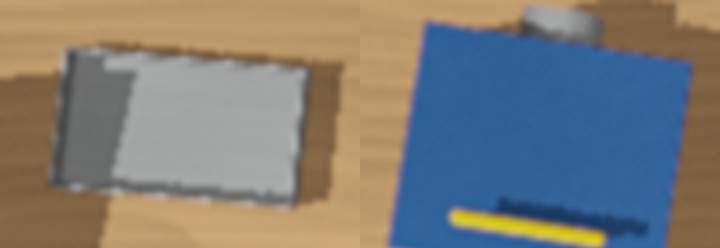

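Emit:
step_arm(commands=[0, 0.1, 0.095, 0.03, 0, 0, 0, 0, 0.2, 0.19, 0.03, 0, 0, 0, 0, 0.3, 0.28, 0, 0, 0, 0, 0, 0.365, 0.347, -0.05, 0, 0, 0, 0, 0.365, 0.347, -0.1, 0, 0, 0, 0, 0.365, 0.347, -0.133, 0, 0, 0, 0, 0.365, 0.347, -0.133, 0, 0, 0, 0, 0.365, 0.347, -0.133, 0, 0, 0, 0, 0.365, 0.347, -0.133, 0, 0, 0, 0, 0.365, 0.347, -0.133, 0, 0, 0], squeeze=40)

```text
clock: 1.35
position: [0.4302, -0.3809, 0.1525]
ee_rot: [0.985, 0.171, 0.0, 0.001]
ft_force: [-0.0, -0.4, 0.1]
grip_width: 0.002
grasp_force: 0.0
```

```bash
python3 - <<'E'
from m import *
im,o=snap('wrist','w1');print(o['position'],o['ee_rot'],o['clock'],o['grip_width'])
C={'red':((0,150,80),(8,255,255)),'yellow':((22,130,100),(35,255,255)),'blue':((100,140,50),(125,255,255)),'green':((50,120,40),(85,255,255))}
for k,(lo,hi) in C.items():
    for b in blobs('wrist',im,lo,hi,(0,0,640,400))[:2]:
        u=cen(b);print(k,np.round(u,1),cv2.contourArea(b),onz('wrist',[u],.062,o)[0].round(4))
# tray rim & flap from top
print('tray',onz('top',[(187,212.5),(246.75,217.5),(243.25,251.75),(182.5,246.25)],.03).round(4).tolist())
E
```

```text
[ 0.43015624 -0.38087276  0.15248668] [9.85272941e-01 1.70987223e-01 4.18661423e-04 6.52179039e-04] 1.35 0.0023679165257755857
red [520.8 179.5] 2665.0 [ 0.5016 -0.5334  0.062 ]
red [318.1 199.1] 795.5 [ 0.4297 -0.3819  0.062 ]
yellow [245.6 111. ] 1032.5 [ 0.4771 -0.3061  0.062 ]
blue [249.5 185.1] 35.0 [ 0.4221 -0.3253  0.062 ]
tray [[0.5495, 0.4117, 0.03], [0.5352, 0.2246, 0.03], [0.4283, 0.2335, 0.03], [0.4442, 0.4226, 0.03]]
```

View pics/w1.png

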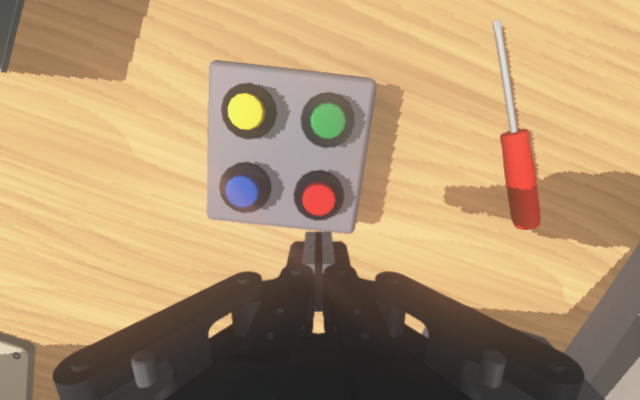

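The wrist view confirms the tool is over red (318,199), with yellow, blue and green clear of it. I'm pressing red.

Emit:
step_arm(commands=[0, 0, -0.002, -0.07, 0, 0, 0, 0, 0, -0.002, -0.12, 0, 0, 0, 0, 0, -0.002, -0.14, 0, 0, 0, 0, 0, -0.002, -0.15, 0, 0, 0, 0, 0, -0.002, -0.155, 0, 0, 0, 0, 0, -0.002, -0.16, 0, 0, 0, 0, 0, -0.002, -0.165, 0, 0, 0, 0, 0, -0.002, -0.165, 0, 0, 0, 0, 0, -0.002, -0.165, 0, 0, 0, 0, 0, -0.002, -0.165, 0, 0, 0])

```text
clock: 2.65
position: [0.4308, -0.3817, 0.0557]
ee_rot: [0.985, 0.171, 0.0, 0.001]
ft_force: [-11.1, 7.8, 27.7]
grip_width: 0.001
grasp_force: 14.1
```

Emit:
step_arm(commands=[0, 0, 0, 0.05, 0, 0, 0, 0, 0, 0, 0.083, 0, 0, 0, 0, 0.04, 0.063, 0.083, 0, 0, 0, 0, 0.079, 0.126, 0.083, 0, 0, 0, 0, 0.079, 0.126, 0.06, 0, 0, 0, 0, 0.079, 0.126, 0.03, 0, 0, 0, 0, 0.079, 0.126, 0.015, 0, 0, 0, 0, 0.079, 0.126, 0.005, 0, 0, 0, 0, 0.079, 0.126, 0.001, 0, 0, 0, 0, 0.079, 0.126, 0.001, 0, 0, 0])

```text
clock: 3.9
position: [0.4766, -0.3067, 0.0557]
ee_rot: [0.985, 0.171, -0.001, 0.0]
ft_force: [-14.9, 7.0, 31.7]
grip_width: 0.002
grasp_force: 15.9
```

Emit:
step_arm(commands=[0, 0, 0, 0.05, 0, 0, 0, 0, 0, 0, 0.083, 0, 0, 0, 0, -0.05, -0.012, 0.083, 0, 0, 0, 0, -0.101, -0.023, 0.083, 0, 0, 0, 0, -0.101, -0.023, 0.06, 0, 0, 0, 0, -0.101, -0.023, 0.03, 0, 0, 0, 0, -0.101, -0.023, 0.015, 0, 0, 0, 0, -0.101, -0.023, 0.005, 0, 0, 0, 0, -0.101, -0.023, 0.001, 0, 0, 0, 0, -0.101, -0.023, 0.001, 0, 0, 0])

```text
clock: 5.15
position: [0.4174, -0.3188, 0.0557]
ee_rot: [0.985, 0.172, -0.0, -0.0]
ft_force: [-13.3, 9.4, 29.3]
grip_width: 0.004
grasp_force: 14.7
```

Emit:
step_arm(commands=[0, 0, 0, 0.1, 0, 0, 0, 0, 0, 0, 0.2, 0, 0, 0, 0, 0, 0.08, 0.3, 0, 0, 0.05, 20, 0.02, 0.18, 0.363, 0, 0, 0.1, 60, 0.05, 0.28, 0.363, 0, 0, 0.15, 60, 0.07, 0.38, 0.363, 0, 0, 0.2, 60, 0.09, 0.48, 0.363, 0, 0, 0.25, 60, 0.1, 0.587, 0.363, 0, 0, 0.3, 60, 0.1, 0.587, 0.363, 0, 0, 0.344, 60, 0.1, 0.587, 0.363, 0, 0, 0.344])

```text
clock: 6.4
position: [0.4773, 0.0345, 0.2716]
ee_rot: [0.756, 0.655, 0.0, -0.0]
ft_force: [-0.0, -0.3, -0.2]
grip_width: 0.702
grasp_force: 0.0
```

```bash
python3 - <<'E'
from m import *
im,o=snap('wrist','w2');print(o['position'],o['ee_rot'],o['clock'],o['grip_width'],o['joint_pos'].round(2),o['ft_force'])
for b in blobs('wrist',im,(22,130,100),(35,255,255),(0,0,640,400))[:2]:
    r=cv2.minAreaRect(b);print(r,onz('wrist',[r[0]],.1635,o).round(4),onz('wrist',cv2.boxPoints(r),.1635,o).round(4).tolist())
E
```

```text
[0.47727047 0.03447864 0.27156158] [ 7.55633292e-01  6.54994840e-01  2.94984910e-04 -3.83396952e-05] 6.4 0.7022974790140938 [ 0.48  0.02 -0.65  1.74  0.01  1.38 -0.31] [-0.04567941 -0.26972158 -0.16800149]
((319.0, 192.5), (119.0, 10.0), 90.0) [[0.4776 0.0344 0.1635]] [[0.4808, 0.086, 0.1635], [0.4891, 0.0848, 0.1635], [0.4741, -0.0232, 0.1635], [0.4648, -0.0219, 0.1635]]
```

View pics/w2.png

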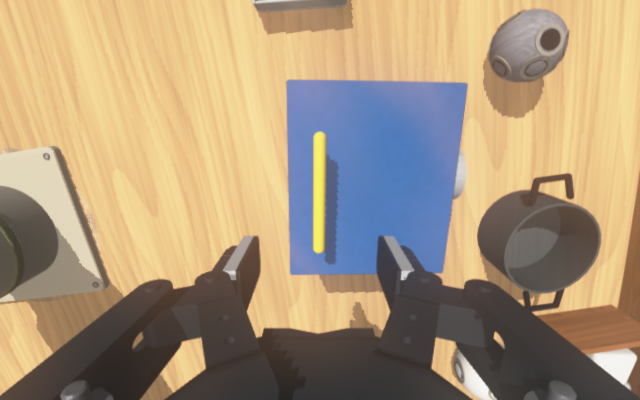

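The bar (319,192) lies straight along the fingers' gap and is centred under the tool. I'm descending and gripping.

Emit:
step_arm(commands=[60, 0, 0, -0.08, 0, 0, 0, 60, 0, 0, -0.15, 0, 0, 0, 60, 0, 0, -0.19, 0, 0, 0, 60, 0, 0, -0.213, 0, 0, 0, 60, 0, 0, -0.213, 0, 0, 0, 0, 0, 0, -0.213, 0, 0, 0, 0, 0, 0, -0.213, 0, 0, 0, 0, 0, 0, -0.213, 0, 0, 0, 0, 0, 0, -0.213, 0, 0, 0, 0, 0, 0, -0.213, 0, 0, 0], squeeze=30)

```text
clock: 7.7
position: [0.4777, 0.0327, 0.1441]
ee_rot: [0.757, 0.654, 0.001, 0.001]
ft_force: [5.4, -1.1, -1.0]
grip_width: 0.116
grasp_force: 29.2
```

```bash
cat > arc.py <<'E'
from h import *
import sys
o=get_obs();print(o['position'],R.from_quat(o['ee_rot']).as_matrix().round(3).tolist(),o['grip_width'],o['clock'])
yaw=-0.144;ex=np.array([np.cos(yaw),np.sin(yaw)])
rr=np.hypot(.14,.043);a0=np.arctan2(.043,.14)
E
python3 - <<'E'
from arc import *
for th in np.radians([3,15,30,45,60,75,90,95]):
    a=a0+th;b=a0+np.radians(3)
    d=np.array([rr*(np.cos(b)-np.cos(a)),rr*(np.sin(a)-np.sin(b))])
    print(round(np.degrees(th)),(np.r_[ex*d[0],d[1]]/.6).round(3))
snap('scene','s2')
E
```

```text
[0.47771753 0.03270632 0.14407373] [[0.145, 0.989, 0.002], [0.989, -0.145, 0.0], [0.0, 0.002, -1.0]] 0.11560803128861395 7.7
3 [ 0. -0.  0.]
15 [ 0.022 -0.003  0.046]
30 [ 0.062 -0.009  0.095]
45 [ 0.114 -0.016  0.132]
60 [ 0.173 -0.025  0.154]
75 [ 0.236 -0.034  0.16 ]
90 [ 0.298 -0.043  0.15 ]
95 [ 0.318 -0.046  0.142]
```

Emit:
step_arm(commands=[0, 0.01, -0.001, 0.023, 0, 0, 0, 0, 0.022, -0.003, 0.046, 0, 0, 0, 0, 0.04, -0.006, 0.071, 0, 0, 0, 0, 0.06, -0.009, 0.095, 0.003, 0.02, 0, 0, 0.082, -0.012, 0.114, 0.006, 0.045, 0, 0, 0.109, -0.015, 0.133, 0.01, 0.07, 0, 0, 0.132, -0.019, 0.146, 0.013, 0.09, 0, 0, 0.162, -0.024, 0.156, 0.016, 0.11, 0, 0, 0.162, -0.024, 0.156, 0.016, 0.11, 0, 0, 0.162, -0.024, 0.156, 0.016, 0.11, 0])

```text
clock: 9.0
position: [0.5747, 0.0179, 0.2414]
ee_rot: [0.745, 0.644, -0.113, -0.131]
ft_force: [-5.2, -4.0, 23.6]
grip_width: 0.113
grasp_force: 32.8
```

```bash
python3 - <<'E'
from arc import *
print(o['ft_force'],o['joint_pos'])
snap('scene','s3')
E
```

```text
[0.5746754  0.01791577 0.24139159] [[0.145, 0.93, -0.337], [0.989, -0.137, 0.049], [-0.0, -0.341, -0.94]] 0.11289497496352872 9.0
[-5.20561306 -3.9775127  23.59486977] [ 0.32404616  0.55030049 -0.59914602  1.25104865  0.1699285   1.7497953
 -0.39572233]
```

View pics/s3.png

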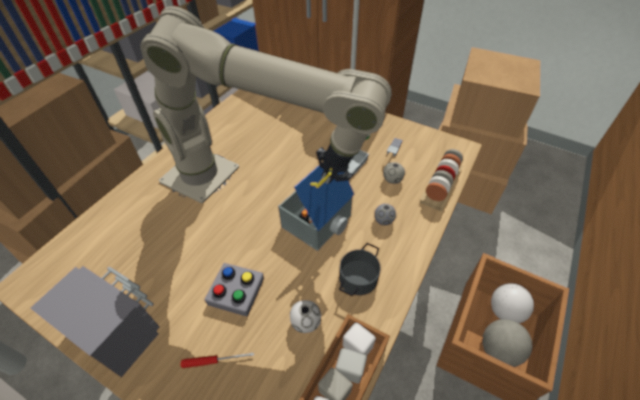

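Emit:
step_arm(commands=[0, 0, 0, 0.005, 0, 0, 0, 0, 0.021, -0.003, 0.009, 0, 0, 0, 0, 0.042, -0.006, 0.012, 0, 0, 0, 0, 0.063, -0.009, 0.013, 0, 0, 0, 0, 0.085, -0.012, 0.011, 0, 0, 0, 0, 0.107, -0.015, 0.008, 0, 0, 0, 0, 0.127, -0.018, 0.004, 0, 0, 0, 0, 0.134, -0.019, 0.002, 0, 0, 0, 0, 0.134, -0.019, 0.002, 0, 0, 0, 0, 0.134, -0.019, 0.002, 0, 0, 0])

```text
clock: 10.3
position: [0.6551, 0.0059, 0.2393]
ee_rot: [0.746, 0.643, -0.114, -0.131]
ft_force: [1.9, -4.4, 5.7]
grip_width: 0.113
grasp_force: 30.9
```

```bash
python3 - <<'E'
from arc import *
print(o['ft_force'],o['joint_pos'])
b=o['position']-.019*R.from_quat(o['ee_rot']).as_matrix()[:,2];print('bar',b,np.degrees(np.arctan2(b[2]-.1155,-((b[:2]-[.4777,.0327])@ex-.1386))-a0))
snap('scene','s4')
E
```

```text
[0.65510639 0.00594069 0.2393235 ] [[0.146, 0.93, -0.337], [0.989, -0.138, 0.049], [-0.001, -0.341, -0.94]] 0.11293195835620157 10.3
[ 1.93813161 -4.43137834  5.70147109] [ 0.23580434  0.73640626 -0.55596217  0.95896954  0.23897398  1.85510886
 -0.37334178]
bar [0.66151832 0.00501517 0.25718493] 91.38293567172936
```

View pics/s4.png

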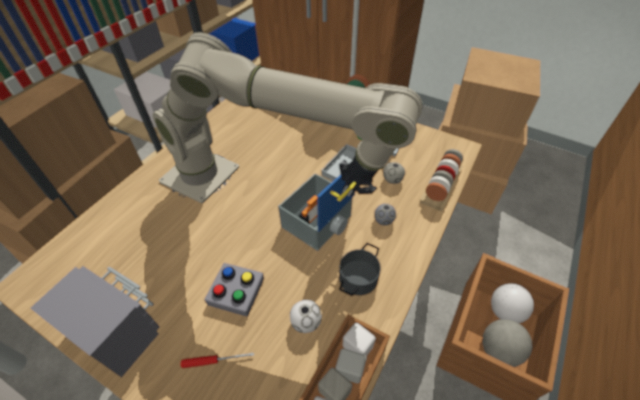

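Emit:
step_arm(commands=[30, 0, 0, 0, 0, 0, 0, 30, 0, 0, 0, 0, 0, 0, 30, 0, 0, 0, 0, 0, 0, 30, 0, 0, 0, 0, 0, 0, 30, 0.017, -0.003, 0.047, 0, 0, 0, 30, 0.034, -0.005, 0.094, 0, 0, 0, 30, 0.05, -0.008, 0.141, 0, 0, 0, 30, 0.067, -0.01, 0.188, 0, 0, 0, 30, 0.08, -0.012, 0.225, 0, 0, 0, 30, 0.08, -0.012, 0.225, 0, 0, 0])

```text
clock: 11.6
position: [0.6854, 0.0019, 0.3642]
ee_rot: [0.75, 0.646, -0.089, -0.111]
ft_force: [0.1, -0.5, -0.5]
grip_width: 0.353
grasp_force: 0.0
```

```bash
python3 - <<'E'
from m import *
n='scene';o=get_obs();print(o['position'],o['grip_width'],o['ft_force'])
im,_=snap('scene','s5')
for n in('scene','top'):
    im,_=snap(n)
    for b in blobs(n,im,(5,150,120),(17,255,255),(280,165,350,240) if n=='scene' else (270,180,345,255))[:3]:
        u=cen(b);print(n,'tab',u,cv2.contourArea(b),onz(n,[u],.1)[0].round(4))
# expected plate position
yaw=-0.144;ex=np.array([np.cos(yaw),np.sin(yaw)])
print('pred',np.array([.4777,.0327])+ex*(.1386-.085-.015))
E
```

```text
[0.68540674 0.00187033 0.36416707] 0.3532990185003581 [ 0.0502724  -0.45643721 -0.50740989]
scene tab [309.3312101910828, 204.7940552016985] 78.5 [0.517  0.0047 0.1   ]
pred [0.51590049 0.02716079]
```

Emit:
step_arm(commands=[60, -0.05, 0.005, 0.03, 0, 0, 0, 60, -0.1, 0.01, 0.03, -0.004, -0.03, 0, 60, -0.15, 0.02, 0.03, -0.008, -0.06, 0, 60, -0.2, 0.03, 0.02, -0.012, -0.09, 0, 60, -0.25, 0.035, 0, -0.016, -0.11, 0, 60, -0.3, 0.04, -0.03, -0.016, -0.11, 0, 60, -0.317, 0.045, -0.06, -0.016, -0.11, 0, 60, -0.317, 0.045, -0.06, -0.016, -0.11, 0, 60, -0.317, 0.045, -0.06, -0.016, -0.11, 0, 60, -0.317, 0.045, -0.06, -0.016, -0.11, 0])

```text
clock: 13.0
position: [0.4958, 0.0284, 0.3273]
ee_rot: [0.756, 0.653, 0.025, 0.02]
ft_force: [0.4, 0.4, 0.1]
grip_width: 0.703
grasp_force: 0.0
```

```bash
python3 - <<'E'
from m import *
im,o=snap('wrist','w6');print(o['position'],o['ee_rot'],R.from_quat(o['ee_rot']).as_matrix().round(3).tolist(),o['clock'],o['grip_width'])
for b in blobs('wrist',im,(5,150,100),(17,255,255),(150,0,500,330))[:4]:
    r=cv2.minAreaRect(b);print(cv2.contourArea(b),r,onz('wrist',[r[0]],.106,o).round(4),onz('wrist',cv2.boxPoints(r),.106,o).round(4).tolist())
E
```

```text
[0.49575802 0.02841271 0.32731713] [0.75648964 0.65323981 0.02477871 0.01967728] [[0.145, 0.987, 0.063], [0.989, -0.146, 0.003], [0.012, 0.062, -0.998]] 13.0 0.702873222634201
760.0 ((321.84442138671875, 165.523193359375), (12.946353912353516, 75.07505798339844), 0.9877603054046631) [[0.5147 0.0327 0.106 ]] [[0.4986, -0.014, 0.106], [0.5143, 0.0793, 0.106], [0.5298, 0.0767, 0.106], [0.5151, -0.0171, 0.106]]
```

View pics/w6.png

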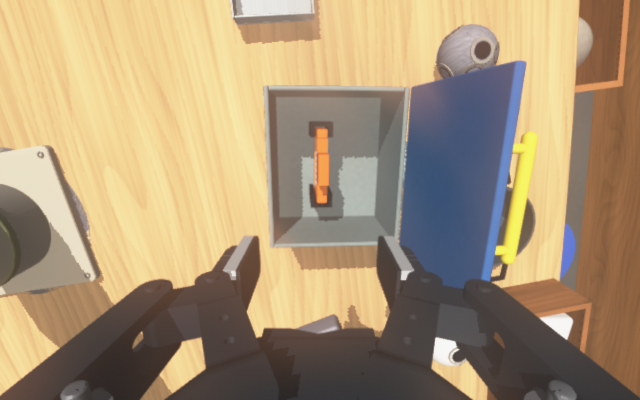

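The wrist view shows the open box, the flap upright, and the orange plate with its tab around (322,168). I refine the plate position next.

```bash
python3 - <<'E'
from m import *
o=get_obs();im=cv2.imread('pics/w6.png')
print(onz('wrist',[(322,152),(322,187),(322,169)],.106,o).round(4))
print(onz('wrist',[(322,127),(322,203),(322,165)],.081,o).round(4))
r=onz('wrist',[(267,87),(407,87),(394,246),(272,247)],.115,o);print(r.round(4),r.mean(0))
crop=cv2.resize(im[75:260,255:420],None,fx=3.5,fy=3.2,interpolation=2);cv2.imwrite('pics/c6.png',crop[:600])
E
```

```text
[[0.5172 0.0494 0.106 ]
 [0.5108 0.0054 0.106 ]
 [0.5142 0.0284 0.106 ]]
[[ 0.5233  0.0782  0.081 ]
 [ 0.5086 -0.0231  0.081 ]
 [ 0.5162  0.0292  0.081 ]]
[[ 0.4655  0.1328  0.115 ]
 [ 0.6259  0.1103  0.115 ]
 [ 0.5942 -0.0881  0.115 ]
 [ 0.4347 -0.0611  0.115 ]] [0.53005757 0.02347269 0.115     ]
```

View pics/c6.png

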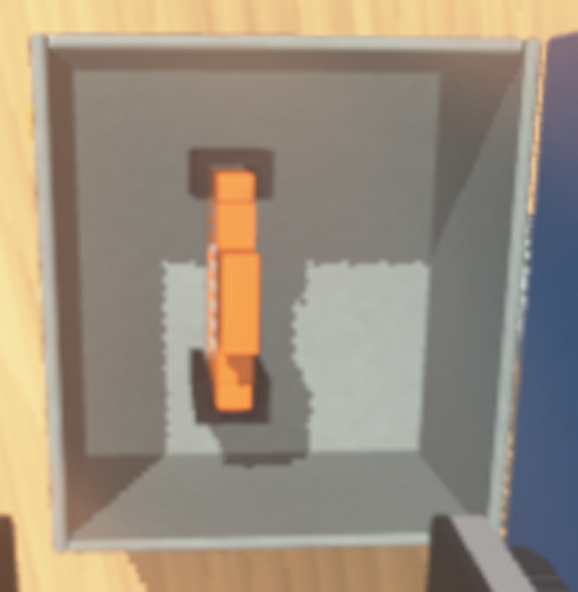

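Emit:
step_arm(commands=[60, 0.034, -0.002, 0, 0.003, 0.02, 0, 60, 0.034, -0.002, -0.05, 0.003, 0.02, 0, 60, 0.034, -0.002, -0.1, 0.003, 0.02, 0, 60, 0.034, -0.002, -0.16, 0.003, 0.02, 0, 60, 0.034, -0.002, -0.22, 0.003, 0.02, 0, 60, 0.034, -0.002, -0.25, 0.003, 0.02, 0, 60, 0.034, -0.002, -0.25, 0.003, 0.02, 0, 60, 0.034, -0.002, -0.25, 0.003, 0.02, 0, 60, 0.034, -0.002, -0.25, 0.003, 0.02, 0, 60, 0.034, -0.002, -0.25, 0.003, 0.02, 0])

```text
clock: 14.3
position: [0.5159, 0.0274, 0.1777]
ee_rot: [0.757, 0.653, 0.005, -0.005]
ft_force: [0.6, 0.4, -0.8]
grip_width: 0.699
grasp_force: 0.0
```

```bash
python3 - <<'E'
from m import *
im,o=snap('wrist','w7');print(o['position'],R.from_quat(o['ee_rot']).as_matrix().round(3).tolist(),o['clock'])
for b in blobs('wrist',im,(5,150,100),(17,255,255),(150,0,500,330))[:4]:
    r=cv2.minAreaRect(b);print(cv2.contourArea(b),r,onz('wrist',[r[0]],.106,o).round(4),onz('wrist',cv2.boxPoints(r),.106,o).round(4).tolist())
E
```

```text
[0.51585925 0.02736281 0.17766942] [[0.146, 0.989, 0.001], [0.989, -0.146, 0.013], [0.013, -0.001, -1.0]] 14.3
1873.5 ((318.0, 194.5), (115.0, 18.0), 90.0) [[0.5166 0.0364 0.106 ]] [[0.5164, 0.0796, 0.106], [0.5293, 0.0777, 0.106], [0.5167, -0.0116, 0.106], [0.5025, -0.0095, 0.106]]
```

Emit:
step_arm(commands=[60, 0, 0, -0.05, -0.004, 0, 0, 60, 0, 0, -0.1, -0.004, 0, 0, 60, 0, 0, -0.14, -0.004, 0, 0, 60, 0, 0, -0.158, -0.004, 0, 0, 60, 0, 0, -0.158, -0.004, 0, 0, 0, 0, 0, -0.158, -0.004, 0, 0, 0, 0, 0, -0.158, -0.004, 0, 0, 0, 0, 0, -0.158, -0.004, 0, 0, 0, 0, 0, -0.158, -0.004, 0, 0, 0, 0, 0, -0.158, -0.004, 0, 0], squeeze=40)

```text
clock: 15.6
position: [0.5161, 0.0274, 0.0829]
ee_rot: [0.757, 0.653, 0.001, 0.0]
ft_force: [-0.2, -0.9, 5.4]
grip_width: 0.154
grasp_force: 40.4
```

Emit:
step_arm(commands=[0, 0, 0, 0.02, 0, 0, 0, 0, 0, 0, 0.05, 0, 0, 0, 0, 0, 0, 0.08, 0, 0, 0, 0, 0, 0, 0.115, 0, 0, 0, 0, 0, 0, 0.15, 0, 0, 0, 0, 0, 0, 0.19, 0, 0, 0, 0, 0, 0, 0.23, 0, 0, 0, 0, 0, 0, 0.26, 0, 0, 0, 0, 0, 0, 0.26, 0, 0, 0, 0, 0, 0, 0.26, 0, 0, 0])

```text
clock: 16.85
position: [0.515, 0.0273, 0.2373]
ee_rot: [0.757, 0.653, -0.0, -0.0]
ft_force: [-0.7, -0.5, -2.8]
grip_width: 0.158
grasp_force: 39.4
```

```bash
python3 - <<'E'
from m import *
im,o=snap('wrist','w8');snap('scene','s8');im,_=snap('top','t8');print(o['position'],R.from_quat(o['ee_rot']).as_matrix().round(3).tolist())
w=cv2.imread('pics/w8.png');s=cv2.imread('pics/s8.png')
cv2.imwrite('pics/c8.png',np.hstack([cv2.resize(w[60:400,150:490],(400,400)),cv2.resize(s[120:280,250:410],(400,400),interpolation=2)]))
# tray from top/ old image corners; plus scene corners later
C=onz('top',[(187,212.5),(246.75,217.5),(243.25,251.75),(182.5,246.25)],.03)
print(C.mean(0)); d=(C[0]-C[1]+C[3]-C[2]);print('tray yaw',np.degrees(np.arctan2(-d[0],d[1])))
E
```

```text
[0.51504022 0.02731273 0.23729732] [[0.146, 0.989, -0.001], [0.989, -0.146, -0.0], [-0.0, -0.001, -1.0]]
[0.48929037 0.32307652 0.03      ]
tray yaw -4.591441097668693
```

View pics/c8.png

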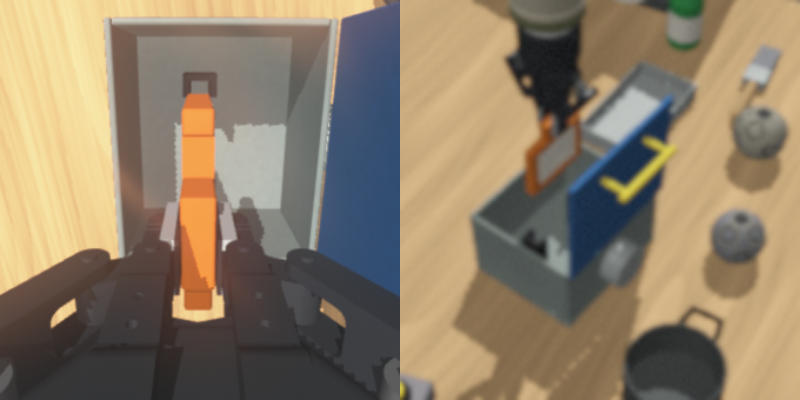

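The plate (orange) hangs upright in the grip, clear of the box, and the flap is still standing. I'm carrying it to the tray.

Emit:
step_arm(commands=[0, -0.002, 0.03, 0, 0, 0, 0, 0, -0.008, 0.09, 0, 0, 0, 0.003, 0, -0.014, 0.16, 0, 0, 0, 0.006, 0, -0.02, 0.24, 0, 0, 0, 0.01, 0, -0.027, 0.32, 0, 0, 0, 0.014, 0, -0.034, 0.39, 0, 0, 0, 0.018, 0, -0.039, 0.45, 0, 0, 0, 0.021, 0, -0.042, 0.48, 0, 0, 0, 0.021, 0, -0.042, 0.491, 0, 0, 0, 0.021, 0, -0.042, 0.491, 0, 0, 0, 0.021])

```text
clock: 18.25
position: [0.4906, 0.3211, 0.2381]
ee_rot: [0.735, 0.678, -0.0, 0.0]
ft_force: [-0.2, 0.8, -1.2]
grip_width: 0.151
grasp_force: 39.3
```

```bash
python3 - <<'E'
from m import *
im,o=snap('wrist','w9');print(o['position'],R.from_quat(o['ee_rot']).as_matrix().round(3).tolist())
# tray: grey (low saturation) region against wood
hsv=cv2.cvtColor(im,cv2.COLOR_BGR2HSV)
for n,I,bx in(('wrist',im,(130,0,510,250)),('top',cv2.imread('pics/top0.png'),(175,205,255,258))):
    for b in blobs(n,I,(0,0,60),(179,60,255),bx)[:3]:
        r=cv2.minAreaRect(b);P=onz(n,cv2.boxPoints(r),.03,o)
        print(n,cv2.contourArea(b),np.round(cv2.boundingRect(b)),P.round(3).tolist(),P.mean(0).round(4))
for b in blobs('wrist',im,(5,150,100),(17,255,255),(150,0,500,400))[:2]: print('plate',cv2.boundingRect(b),cv2.minAreaRect(b))
E
```

```text
[0.49059471 0.32114432 0.23807966] [[0.082, 0.997, 0.0], [0.997, -0.082, -0.0], [-0.0, 0.0, -1.0]]
wrist 11285.5 [271  85  97 165] [[0.445, 0.423, 0.03], [0.553, 0.415, 0.03], [0.545, 0.213, 0.03], [0.42, 0.224, 0.03]] [0.491  0.3187 0.03  ]
wrist 3089.5 [456  96  54  75] [[0.654, 0.395, 0.03], [0.716, 0.391, 0.03], [0.723, 0.304, 0.03], [0.657, 0.309, 0.03]] [0.6874 0.3497 0.03  ]
wrist 722.5 [407   0  41  24] [[0.599, 0.497, 0.03], [0.641, 0.494, 0.03], [0.642, 0.472, 0.03], [0.599, 0.475, 0.03]] [0.6202 0.4843 0.03  ]
top 2112.0 [182 212  66  40] [[0.443, 0.425, 0.03], [0.555, 0.419, 0.03], [0.538, 0.223, 0.03], [0.426, 0.231, 0.03]] [0.4906 0.3247 0.03  ]
plate (303, 141, 31, 182) ((318.0, 231.5), (181.0, 30.0), 90.0)
```

Emit:
step_arm(commands=[0, 0.001, 0.003, -0.01, 0, 0, 0, 0, 0.001, 0.003, -0.025, 0, 0, 0, 0, 0.001, 0.003, -0.04, 0, 0, 0, 0, 0.001, 0.003, -0.055, 0, 0, 0, 0, 0.001, 0.003, -0.065, 0, 0, 0, 0, 0.001, 0.003, -0.068, 0, 0, 0, 0, 0.001, 0.003, -0.068, 0, 0, 0, 0, 0.001, 0.003, -0.068, 0, 0, 0, 0, 0.001, 0.003, -0.068, 0, 0, 0, 0, 0.001, 0.003, -0.068, 0, 0, 0])

```text
clock: 19.55
position: [0.491, 0.3238, 0.1975]
ee_rot: [0.735, 0.678, 0.0, -0.0]
ft_force: [-0.4, 0.5, -1.9]
grip_width: 0.158
grasp_force: 39.3
```

```bash
python3 - <<'E'
from m import *
im,_=snap('scene');o=get_obs();print(o['position'],np.abs(o['joint_velocities']).max(),o['grasp_force'],o['grip_width'])
b=blobs('scene',im,(5,150,110),(17,255,255),(310,110,390,200))
print([(cv2.boundingRect(q),cv2.contourArea(q)) for q in b[:3]])
x=np.array([.491,.323]);e=np.array([.08,.997])
for h in(.12,.195): print(h,proj('scene',[np.r_[x+e*s,h] for s in(-.05,.05)]).round(1).tolist())
t,_=snap('top');q=blobs('top',t,(100,140,40),(125,255,255),(265,160,350,255))
print('flap',cv2.boundingRect(q[0]) if q else None)
E
```

```text
[0.4909153  0.32373066 0.19746336] 0.0011549934503106171 39.3162077665329 0.151754562009527
[((338, 122, 9, 29), 76.0)]
0.12 [[338.9, 151.3], [352.6, 137.2]]
0.195 [[339.4, 135.7], [353.6, 121.6]]
flap (278, 175, 72, 20)
```

```bash
python3 -c "
from workcell import *
print(hand_in())"
```

```text
the job is handed in; nothing more can be done
None
```

I pressed red, yellow and blue in order, swung the flap up to about 91° and left it standing, and handed the job in at about 20 s of the 72 s allowed. The plate is held upright and still over the middle of the tray, its underside about 12 cm above the table (about 9 cm above the tray's rim).

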